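Load the indexing shuttle and hold it in its ball-detent notch

TASK

Stand the short bush with the wide flange (28 mm tall, not the tall 45 mm one), flange down, in the round pocket of the indexing shuttle while the shuttle is still near its start, and let go of the bush. Then take the shuttle by its black knob and slide it along the rail until its spring ball clicks into the V notch of the steel bar beside the rail, without running on past the notch. Finish still gripping the knob with the shuttle held at rest in the notch and the bush seated; leave the other three turned parts where they stand.

Things in the scene. Friction and masses are not known exactly. Their poses are not given: they have to be found in the camera images.
- bush_flanged: Short plain steel bush with a wide flange, loose, standing on its flange: flange 30 mm across and 7 mm high, above it a 22 mm barrel up to 28 mm overall height. Origin: centre of its underside, z up its axis. Grip the barrel. About 60 g.
- bush_brass: Bystander: plain round bush 18 mm across, 22 mm tall, no flange, brass. Origin: centre of its underside.
- bush_long: Bystander: tall slim steel bush, 45 mm tall, with a narrow foot flange 26 mm across. Origin: centre of its underside.
- ring_steel: Bystander: flat steel ring, 36 mm across, 12 mm high. Origin: centre of its underside.
- slide_base: Fixed base plate of the indexing slide, 300 x 110 x 10 mm, dark steel, with a bright guide rail on top and a small end stop (32 mm high) at each end. Origin: centre of its underside. Its x axis is the sliding direction, away from the start; z is up. It stands anew at each start, turned by up to 15 degrees.
- shuttle (a joint): Position of the shuttle along the rail (m): 0 at the start end (the end nearer the robot), grows as it slides along the base's +x, end stop at 0.184. Starts between 0 and 0.03. Friction about 1 N; it stays where it is left.
- nest (a point): Centre of the floor of the round pocket in the shuttle's top: pocket 34 mm across, 6 mm deep, with a small chamfer; the shuttle's top face (100 mm long, 68 mm wide) is 6 mm above this point and 44 mm above the work surface. The bush is seated when the underside of its flange lies on this floor.
- knob_grip (a point): Point on the axis of the upright round black knob on the shuttle, at the height to grip it: knob 24 mm across, its grip part from 19 mm below to 13 mm above this point, 52 mm behind the pocket's centre (towards the base's -x). The knob is fixed to the shuttle. Pinch it from above across the rail (along the base's y).
- plunger (a point): Top centre of the round plunger housing on the shuttle's -y side, exactly above the spring ball (8 mm) that points down from it. The ball stands midway along the shuttle, 28 mm ahead of the knob in the base's x.
- notch (a point): Middle of the bar's V notch, at the height of the bar's top; it lies at 0.107 to 0.147 of shuttle travel. The ball is in the notch when the plunger has the same x as this point in the base's axes. Within about 3 mm the V draws the shuttle to its middle if the knob is held loosely; leaving it takes about 4 to 5 N.
- notch_bar: Short steel bar fixed on the base beside the rail, 52 mm long along the rail, 14 mm wide, 14 mm high, axes as the base's; origin: centre of its underside. Its place along the rail differs from start to start. It rises in a ramp from 26 to 14 mm before the notch (sliding resistance there up to about 3 N), is level, then falls into a V notch 10 mm wide; mirrored behind it.

How it is judged:
On the way:
1. the flanged bush stands flange down in the pocket, let go, with the shuttle still in the first 60 mm of its travel (horizontal distance between bush_flanged and nest below 0.004 m and z of bush_flanged in the frame of nest between -0.002 and 0.002 m and angle between the z axis of bush_flanged and the z axis of slide_base, either way round below 0.08 rad and contact force between the fingers and bush_flanged below 0.05 N and value of joint shuttle below 0.06 m), for 0.2 s.
At the end, for the whole second after the job is handed in: The program ends with the fingers still gripping the knob (more than 1 N, knob between the fingers), the shuttle at rest with its ball within 2.5 mm of the middle of the notch, and the flanged bush seated upright, flange down, on the pocket's floor (within 4 mm of its centre, 2 mm in height) (x of plunger in the frame of notch between -0.0025 and 0.0025 m and velocity of joint shuttle between -0.005 and 0.005 m/s and contact force between the fingers and shuttle above 1 N and horizontal distance between the grasp point and knob_grip below 0.015 m and horizontal distance between bush_flanged and nest below 0.004 m and z of bush_flanged in the frame of nest between -0.002 and 0.002 m and angle between the z axis of bush_flanged and the z axis of slide_base, either way round below 0.08 rad); the arm keeps its last pose, push and grip.
It fails at once if the shuttle is run past the notch by more than 12 mm (x of plunger in the frame of notch above 0.012 m).
It fails at once if another turned part is displaced by more than 20 mm (distance of any of bush_brass, bush_long, ring_steel from where it was at the start of the episode above 0.02 m).
It also fails if it takes over 56 s, if anything falls off the work surface, if the arm or the gripper's body presses on something with over 40 N, if the wrist force passes 120 N, or if a joint passes its speed limit or range.

ROBOT

A 6-joint arm with a two-finger parallel gripper is mounted at the origin on a cart in front of the work surface, level with it; the furniture and walls round the work are solid. World frame = base frame: x ahead of the robot, y to its left, z up, the work surface at z = 0. Lengths are in m, angles in rad, forces in N, time in s.
With the tool pointing down it reaches from about 0.3 to 0.85 m from the base axis. Payload 5.4 kg.
Tool frame: the origin (TCP) lies midway between the tips of the shut fingers; the grasp point (between the pads) lies 19 mm behind it (ctrl.grasp_offset is the distance from the TCP to the grasp point, in m); z points along the fingers, y is the line along which they close (so a half turn about z gives the same grasp; the last joint's range is limited). The gripper opens to 85 mm and grips with 20 to 120 N. Pads are 22 mm wide; open, the fingers measure 114 mm over their backs; the gripper's body (76 mm by 85 mm) begins 54 mm behind the grasp point. The pads swing forward as they close: fully open they stand 13 mm farther back than shut.
Start: joints at [1.09, 0.158, 1.597, -0, 1.386, -0.21], TCP at [0.154, 0.554, 0.231] pointing down, gripper open.
Joint ranges: [-2.91, 2.91], [-0.94, 2.29], [0.18, 2.7], [-1.29, 4.43], [0.17, 2.64], [-3, 3]. Speed limits (rad/s): [2.57, 2.57, 3.14, 3.14, 3.14, 3.14].

INTERFACE

Orientations are given as [roll, pitch, yaw] about the fixed x, y, z axes, in that order (R = Rz(yaw) Ry(pitch) Rx(roll)).
In Python, from workcell import ctrl gives the robot as it stands. The module is installed in compiled form; this text tells all that it offers.
- The arm moves only by the shell command python3 -m handwheel 'ROWS' [FORCE]. ROWS is JSON, a list of rows, each an object with "jaw": the closure, from 0 (fully open) to 1 (shut); "travel": the shift along the world's x, y, z as a fraction of full scale, a list of three; "turn": the turn about the world's z as a fraction of full scale. A call has 1 to 5 rows; each row shifts and turns the commanded pose from where the row before left it; what a row does not reach is not made up. Full scale, the value 1, is 40 mm for a shift and 4 degrees for a turn. A row lasts 1/12 s, in which the tool goes at most 41.7 mm and 7.16 degrees, less where a joint would pass 70% of its speed; a pose out of reach is approached as far as the arm can. A call with a number of a shift or a turn outside -1 to 1 is refused whole. A call with a gripper value outside its range is refused whole. The fingers move at their own pace and stop on an object; FORCE is the grip in N (left out, the last holds). Time passes only in rows, so rows that do not move let the fingers close. It gives the time, the measured TCP pose, the force, the opening and the grip force at its end, in the units of the state.
- ctrl.sense(): the state, without advancing time (a new reading comes with each control period).
- ctrl.camera(name): name is "side" or "top" or "wrist"; returns the picture (420x560x3 uint8, red, green, blue); there is no depth.
- ctrl.camera_params(name): a dict with "fx", "fy", "cx", "cy" (pixels), "xyz" and "rotation" of the camera in the world. Camera axes: x right, y down, z forward; pixel columns grow to the right and rows downward; lengths in m; the calibration is good to about 2 mm. A picture is of the moment at which its call begins: read the wrist's pose just before it. camera_params takes no time and is no camera call; for the wrist camera it gives the pose at the moment of the call.
- ctrl.sign_off(): hands the job in; it is judged then, once.
The state is a dict: "time": time; "joint_positions": joint angles; "joint_vel": joint speeds; "joint_torque": joint torques, N m; "tool_pos": TCP position; "orientation": TCP orientation; "wrist_force": force on the tool from outside, world axes, zero at the start; "torque": the same for the moment, N m; "finger_gap": opening from 0.0 (shut) to 1.0 (fully open); "finger_force": force on a finger pad.
Only numpy, scipy, OpenCV 4.12 (cv2) and the standard library are available. Lean on these libraries where they do the work, as an engineer would, in place of code of your own. Each camera call takes 0.05 s, during which the arm holds its last target. There are 200 camera calls.

## Working session

There is one attempt and no reset: what is moved stays moved. The work goes in short steps, Python scripts to look and compute and a shell command to move; the robot and the scene stay as the last step left them, time stands still between calls to the robot, and variables do not carry over. Pictures are saved under pics/ and viewed, at most 10 in all, crops included, and the job is handed in when it is done.

```bash
mkdir -p pics
cat > h.py <<'E'
import numpy as np, cv2
from workcell import ctrl
def shot(n,f):
    p=ctrl.camera_params(n); im=ctrl.camera(n); cv2.imwrite(f,im[:,:,::-1]); return p,im
def ray(p,u,v,z):
    d=np.array(p["rotation"])@np.array([(u-p["cx"])/p["fx"],(v-p["cy"])/p["fy"],1]); o=np.array(p["xyz"])
    return o+d*(z-o[2])/d[2]
def proj(p,X):
    c=np.array(p["rotation"]).T@(np.array(X)-p["xyz"]); return c[0]/c[2]*p["fx"]+p["cx"],c[1]/c[2]*p["fy"]+p["cy"]
E
python3 - <<'E'
from h import *
for n in("top","side"):
    p,im=shot(n,f"pics/{n}0.png"); print(n,{k:np.round(v,3).tolist() for k,v in p.items()})
s=ctrl.sense();print(s["time"],s["tool_pos"],s["orientation"],s["finger_gap"],ctrl.grasp_offset)
E
```

```text
top {'fx': 449.268, 'fy': 449.268, 'cx': 278.885, 'cy': 208.86, 'xyz': [0.383, -0.165, 0.904], 'rotation': [-2.998, 0.007, -1.563]}
side {'fx': 478.516, 'fy': 478.516, 'cx': 274.948, 'cy': 215.63, 'xyz': [0.284, 0.515, 0.539], 'rotation': [-2.138, -0.005, -2.816]}
0.1 [0.15358311 0.55354248 0.23039124] [-3.13988872e+00 -3.69326529e-04  2.87077910e+00] 1.002817984590156 0.0187
```

View pics/top0.png

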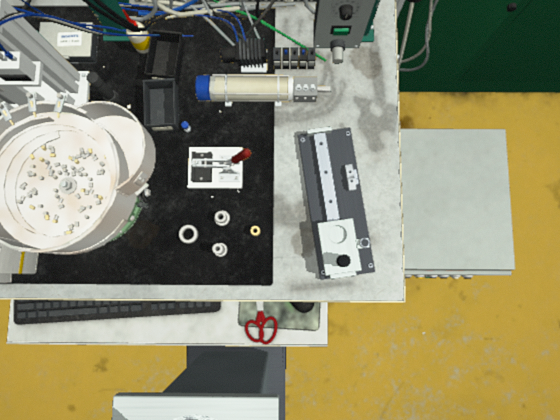

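View pics/side0.png

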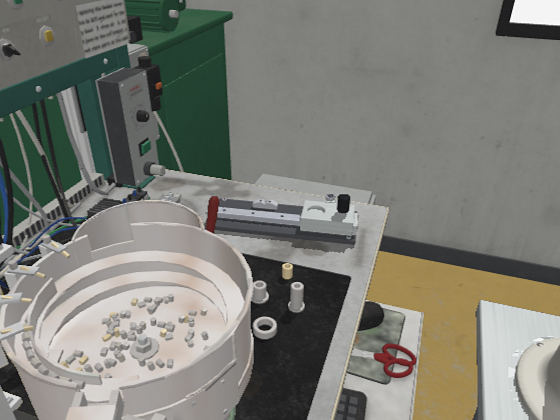

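Top view: shuttle at the lower right, with the knob at (344,261), pocket (340,234), plunger (363,242) and notch bar (351,177). Of the two flanged bushes, the side view shows the one nearer the robot, at top-view (220,249), is the tall one. So the short one is at (222,216). The ring is at (188,234) and the brass bush at (255,230).

```bash
cat >> h.py <<'E'
from scipy.spatial.transform import Rotation as Ro
_cp=ctrl.camera_params
def cam(n):
    p=dict(_cp(n)); p["rotation"]=Ro.from_euler("xyz",p["rotation"]).as_matrix() if np.ndim(p["rotation"])==1 else np.array(p["rotation"]); return p
def shot(n,f):
    p=cam(n); im=ctrl.camera(n); cv2.imwrite(f,im[:,:,::-1]); return p,im
def tri(p,a,q,b):
    A=[];y=[]
    for c,(u,v) in((p,a),(q,b)):
        d=c["rotation"]@np.array([(u-c["cx"])/c["fx"],(v-c["cy"])/c["fy"],1]);d/=np.linalg.norm(d)
        M=np.eye(3)-np.outer(d,d);A.append(M);y.append(M@c["xyz"])
    return np.linalg.lstsq(np.vstack(A),np.hstack(y),rcond=None)[0]
E
python3 - <<'E'
from h import *
p=cam("top");q=cam("side")
im=cv2.imread("pics/top0.png");g=cv2.cvtColor(im,cv2.COLOR_BGR2GRAY)
m=np.zeros_like(g);m[205:262,175:268]=(g[205:262,175:268]>110)*255
n,l,st,c=cv2.connectedComponentsWithStats(m)
for i in range(1,n):
    if st[i,4]>20: print(c[i].round(1),st[i],"z14",ray(p,*c[i],.014).round(4))
for nm,u,v,z in(("short",222,216,.028),("long",220,249,.045),("pocket",340,234,.044),("knob",344,261,.085),("plunger",363,242,.06),("bar",351,177,.024),("c1",301,131,.01),("c2",346,125,.01),("c3",318,279,.01),("c4",375,270,.01)): print(nm,ray(p,u,v,z).round(4))
print("knobtop tri",tri(p,(344,261),q,(344,197)),"short tri",tri(p,(222,215),q,(260,284)),"long",tri(p,(220,247),q,(297,286)))
print("plunger",tri(p,(363,241),q,(330,197)))
for k in(2,4): 
    cv2.imwrite("pics/crop.png",cv2.resize(im[110:290,170:400],None,fx=3,fy=3,interpolation=cv2.INTER_CUBIC))
w=cam("wrist");print(w)
E
```

```text
[222.  217.8] [215 210  15  16 177] z14 [ 0.4923 -0.0446  0.014 ]
[187.8 233.6] [179 225  19  18 189] z14 [0.4602 0.0226 0.014 ]
[254.7 230.3] [250 226  10  10  72] z14 [ 0.4676 -0.1104  0.014 ]
[219.5 249.2] [212 243  15  14 160] z14 [ 0.4297 -0.0413  0.014 ]
short [ 0.4941 -0.0464  0.028 ]
long [ 0.4284 -0.0466  0.045 ]
pocket [ 0.4589 -0.2758  0.044 ]
knob [ 0.4063 -0.2772  0.085 ]
plunger [ 0.4427 -0.3166  0.06  ]
bar [ 0.5749 -0.3016  0.024 ]
c1 [ 0.674  -0.2024  0.01  ]
c2 [ 0.6874 -0.2952  0.01  ]
c3 [ 0.373  -0.2359  0.01  ]
c4 [ 0.3914 -0.3481  0.01  ]
knobtop tri [ 0.4079485  -0.27774377  0.07914423] short tri [ 0.49623247 -0.04611129  0.02563232] long [ 0.43297607 -0.04562624  0.03944614]
plunger [ 0.44483449 -0.31856078  0.04984207]
{'fx': 293.3244759486242, 'fy': 293.3244759486242, 'cx': 283.51060130833724, 'cy': 209.99833508187143, 'xyz': array([0.09061751, 0.57235653, 0.37319715]), 'rotation': array([[ 0.26751321,  0.9306267 ,  0.24974114],
       [ 0.96355369, -0.25810585, -0.0703254 ],
       [-0.00098705,  0.25945197, -0.96575551]])}
```

View pics/crop.png

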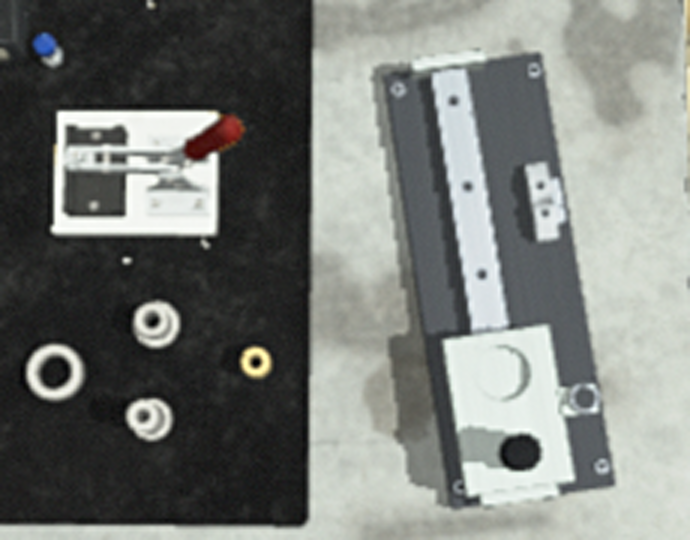

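The crop shows the rail tilted about 9–10° anticlockwise, with the pocket at (502,372), knob (520,452), plunger (583,398) and the bar's V at about (558,198). I'll move to above the short bush, keeping clear of the bowl.

```bash
python3 -m handwheel '[{"jaw":0,"travel":[0.3,-0.9,0.2],"turn":0.42},{"jaw":0,"travel":[0.3,-0.9,0.2],"turn":0.42},{"jaw":0,"travel":[0.3,-0.9,0.2],"turn":0.42},{"jaw":0,"travel":[0.3,-0.9,0.2],"turn":0.42},{"jaw":0,"travel":[0.3,-0.9,0.2],"turn":0.42}]'
python3 -m handwheel '[{"jaw":0.4,"travel":[0.4,-0.9,0],"turn":0.42},{"jaw":0.4,"travel":[0.4,-0.9,0],"turn":0.42},{"jaw":0.4,"travel":[0.4,-0.9,0],"turn":0.42},{"jaw":0.4,"travel":[0.4,-0.9,0],"turn":0.42},{"jaw":0.4,"travel":[0.4,-0.9,0],"turn":0.42}]'
python3 -m handwheel '[{"jaw":0.4,"travel":[0.5,-0.8,0],"turn":0.42},{"jaw":0.4,"travel":[0.5,-0.8,0],"turn":0.42},{"jaw":0.4,"travel":[0.5,-0.8,-0.3],"turn":0.42},{"jaw":0.4,"travel":[0.5,-0.8,-0.3],"turn":0.42},{"jaw":0.4,"travel":[0.5,-0.8,-0.3],"turn":0.42}]'
python3 -m handwheel '[{"jaw":0.4,"travel":[0.4,-0.4,-0.5],"turn":0},{"jaw":0.4,"travel":[0.4,-0.4,-0.5],"turn":0},{"jaw":0.4,"travel":[0.4,-0.4,-0.5],"turn":0},{"jaw":0.4,"travel":[0.4,-0.4,-0.5],"turn":0},{"jaw":0.4,"travel":[0,0,0],"turn":0}]'
python3 - <<'E'
from h import *
s=ctrl.sense();print(s["time"],s["tool_pos"],s["orientation"],s["finger_gap"],s["wrist_force"])
p,im=shot("wrist","pics/w1.png")
print([np.round(proj(p,x),1) for x in((.4941,-.0464,.028),(.4941,-.0464,0))])
E
```

```text
time: 0.52
tool_pos: [0.2136, 0.3722, 0.271]
orientation: [-3.141, -0.0, 3.02]
wrist_force: [0.9, -0.9, 0.9]
finger_gap: 0.999
finger_force: 0.0
time: 0.93
tool_pos: [0.2938, 0.1924, 0.271]
orientation: [3.142, 0.0, -3.117]
wrist_force: [0.9, -0.2, 0.3]
finger_gap: 0.605
finger_force: 0.0
time: 1.35
tool_pos: [0.3944, 0.0321, 0.2348]
orientation: [-3.141, 0.001, -2.972]
wrist_force: [1.4, -0.1, 0.1]
finger_gap: 0.6
finger_force: 0.0
time: 1.77
tool_pos: [0.4568, -0.0316, 0.1506]
orientation: [3.139, -0.007, -2.975]
wrist_force: [-0.7, 1.3, -0.8]
finger_gap: 0.602
finger_force: 0.0
1.7667 [ 0.45678203 -0.0316031   0.15063371] [ 3.13876844 -0.00664902 -2.97516674] 0.6016489478361999 [-0.71411246  1.28708006 -0.83345479]
[array([260.4, 239.2]), array([262.3, 229.9])]
```

View pics/w1.png

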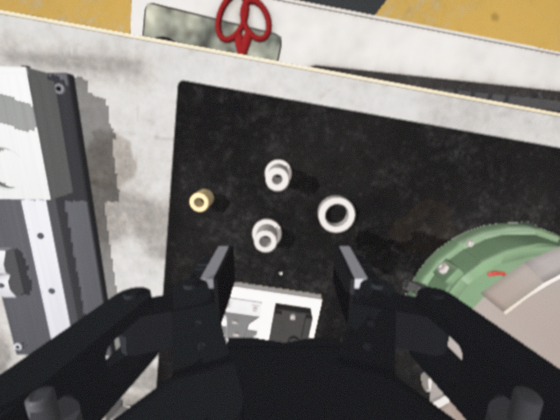

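The wrist view shows the short bush with its top hole at about (264,239), the tall one at (279,180), the ring at (336,214) and brass at (201,200). Next I'll measure the hole centre by contour hierarchy.

Run:
```python
from h import *
p=cam("wrist");s=ctrl.sense()
g=cv2.imread("pics/w1.png",0);x0,y0=240,205
c=cv2.resize(g[y0:262,x0:295],None,fx=4,fy=4,interpolation=cv2.INTER_CUBIC)
for t in(90,110,130,150):
    cs,h=cv2.findContours((c>t).astype(np.uint8),cv2.RETR_CCOMP,cv2.CHAIN_APPROX_NONE)
    for k,hh in zip(cs,h[0]):
        a=cv2.contourArea(k)
        if a>150:
            (u,v),r=cv2.minEnclosingCircle(k);M=cv2.moments(k);u,v=M["m10"]/a,M["m01"]/a
            X=ray(p,(u+.5)/4-.5+x0,(v+.5)/4-.5+y0,.028 if hh[3]>=0 else .008);print(t,"hole" if hh[3]>=0 else "blob",a/16,r/4,round(u/4+x0,1),round(v/4+y0,1),X.round(4),"from tcp mm",((X-s["tool_pos"])*1e3).round(1))
b=Ro.from_euler("xyz",s["orientation"]).as_matrix();print("tool y angle",np.degrees(np.arctan2(b[1,1],b[0,1]))%180)
# base yaw from top image edges
q=cam("top");f=lambda u,v,z:ray(q,170+u/3,110+v/3,z)[:2]
for a,e,z in(((447,507),(375,68),.01),((613,487),(540,55),.01),((470,330),(432,72),.02),((507,326),(466,68),.02),((459,490),(442,340),.044),((573,480),(551,324),.044)):
    d=f(*e,z)-f(*a,z);print("yaw",np.degrees(np.arctan2(d[1],d[0])).round(2),f(*a,z).round(4),f(*e,z).round(4))
```

```text
90 blob 808.9375 17.446243286132812 266.2 235.1 [ 0.4966 -0.0407  0.008 ] from tcp mm [  40.1  -10.2 -144.5]
110 blob 779.28125 17.154075622558594 266.2 235.1 [ 0.4966 -0.0407  0.008 ] from tcp mm [  40.   -10.2 -144.5]
110 hole 35.84375 4.863793849945068 264.2 239.8 [ 0.4944 -0.0419  0.028 ] from tcp mm [  37.9  -11.4 -124.5]
110 hole 17.4375 4.266536712646484 273.9 230.7 [ 0.4837 -0.0341  0.028 ] from tcp mm [  27.1   -3.6 -124.5]
130 blob 750.71875 16.86536407470703 266.1 235.1 [ 0.4966 -0.0408  0.008 ] from tcp mm [  40.1  -10.3 -144.5]
130 hole 74.6875 5.386359214782715 264.7 240.9 [ 0.4954 -0.0412  0.028 ] from tcp mm [  38.9  -10.7 -124.5]
130 hole 52.5 7.173108100891113 272.5 229.9 [ 0.4831 -0.0355  0.028 ] from tcp mm [  26.6   -5.  -124.5]
150 blob 721.90625 16.58640480041504 266.1 235.1 [ 0.4966 -0.0408  0.008 ] from tcp mm [  40.1  -10.4 -144.5]
150 hole 90.625 5.825473308563232 264.8 241.0 [ 0.4956 -0.0411  0.028 ] from tcp mm [  39.1  -10.6 -124.5]
150 hole 91.15625 9.410789489746094 271.6 229.9 [ 0.4833 -0.0364  0.028 ] from tcp mm [  26.7   -5.9 -124.5]
tool y angle 99.56729406174728
yaw 9.15 [ 0.373  -0.2379] [ 0.6704 -0.19  ]
yaw 8.42 [ 0.3868 -0.3467] [ 0.6803 -0.3033]
yaw 7.91 [ 0.4886 -0.2528] [ 0.6646 -0.2284]
yaw 8.33 [ 0.4914 -0.2772] [ 0.6675 -0.2515]
yaw 6.18 [ 0.384  -0.2428] [ 0.4791 -0.2325]
yaw 7.06 [ 0.3908 -0.3147] [ 0.4899 -0.3024]
```

```bash
python3 -m handwheel '[{"jaw":0.4,"travel":[0.31,-0.09,-0.5],"turn":-0.1},{"jaw":0.4,"travel":[0.32,-0.1,-0.5],"turn":-0.1},{"jaw":0.4,"travel":[0.32,-0.1,-0.5],"turn":0},{"jaw":0.4,"travel":[0,0,-0.5],"turn":0},{"jaw":0.4,"travel":[0,0,0],"turn":0}]'
python3 -m handwheel '[{"jaw":0.4,"travel":[0,0,0],"turn":0}]' >/dev/null
python3 - <<'E'
from h import *
s=ctrl.sense();print(s["tool_pos"],s["orientation"])
p,im=shot("wrist","pics/w2.png");g=cv2.cvtColor(im,cv2.COLOR_RGB2GRAY)
print("expect",proj(p,(.495,-.043,.028)))
u0,v0=map(int,proj(p,(.495,-.043,.028)));x0,y0=u0-40,v0-45
c=cv2.resize(g[y0:y0+80,x0:x0+80],None,fx=4,fy=4,interpolation=cv2.INTER_CUBIC);cv2.imwrite("pics/w2c.png",c)
for t in(110,140):
    cs,h=cv2.findContours((c>t).astype(np.uint8),cv2.RETR_CCOMP,cv2.CHAIN_APPROX_NONE)
    for k,hh in zip(cs,h[0]):
        a=cv2.contourArea(k)
        if a>300:
            M=cv2.moments(k);u,v=M["m10"]/a/4+x0-.4,M["m01"]/a/4+y0-.4
            X=ray(p,u,v,.028 if hh[3]>=0 else .008);print(t,"hole" if hh[3]>=0 else "blob",round(a/16),round(u,1),round(v,1),X.round(4),"from tcp",((X-s["tool_pos"])*1e3).round(1))
E
```

```text
time: 2.23
tool_pos: [0.4933, -0.0402, 0.0725]
orientation: [3.138, -0.006, -2.986]
wrist_force: [-0.8, 0.9, -0.8]
finger_gap: 0.596
finger_force: 0.0
[ 0.49487023 -0.04073926  0.07534785] [ 3.14052626e+00 -1.78504721e-03 -2.98586697e+00]
expect (np.float64(278.48488734970357), np.float64(229.68565185258856))
110 blob 1438 280.2 222.3 [ 0.4958 -0.0419  0.008 ] from tcp [  1.   -1.1 -67.3]
110 hole 33 280.4 225.1 [ 0.4915 -0.0422  0.028 ] from tcp [ -3.3  -1.5 -47.3]
140 blob 1384 280.2 222.3 [ 0.4958 -0.0419  0.008 ] from tcp [  1.   -1.2 -67.3]
140 hole 156 279.1 229.4 [ 0.4947 -0.0426  0.028 ] from tcp [ -0.2  -1.9 -47.3]
140 hole 63 288.8 213.9 [ 0.4829 -0.0378  0.028 ] from tcp [-12.    2.9 -47.3]
```

View pics/w2.png

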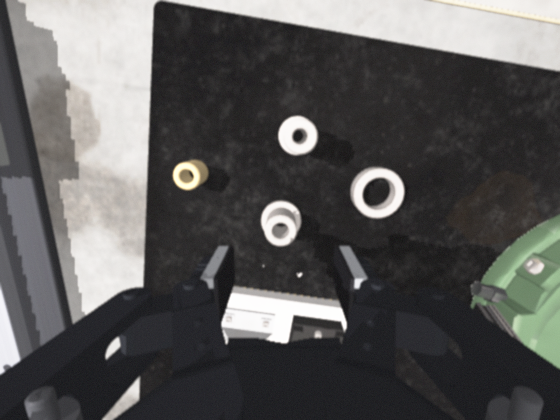

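The short bush sits ahead of the fingers with its top hole at (279,229), and it needs about 2 mm in −y. The neighbours are clear, so I'll descend.

```bash
python3 -m handwheel '[{"jaw":0.4,"travel":[0,-0.05,-0.4],"turn":0},{"jaw":0.4,"travel":[0,0,-0.4],"turn":0},{"jaw":0.4,"travel":[0,0,-0.4],"turn":0},{"jaw":0.4,"travel":[0,0,-0.35],"turn":0},{"jaw":0.4,"travel":[0,0,0],"turn":0}]'
python3 -m handwheel '[{"jaw":0.4,"travel":[0,0,0],"turn":0},{"jaw":0.4,"travel":[0,0,0],"turn":0}]'
```

```text
time: 2.78
tool_pos: [0.4947, -0.043, 0.0128]
orientation: [3.141, -0.002, -2.986]
wrist_force: [0.5, 0.9, -0.6]
finger_gap: 0.6
finger_force: 0.0
time: 2.95
tool_pos: [0.4972, -0.0439, 0.0153]
orientation: [-3.14, 0.003, -2.986]
wrist_force: [-0.6, 0.5, -0.5]
finger_gap: 0.599
finger_force: 0.0
```

```bash
python3 -m handwheel '[{"jaw":0.4,"travel":[0,0,0],"turn":0},{"jaw":0.4,"travel":[0,0,0],"turn":0}]'
python3 -m handwheel '[{"jaw":0.4,"travel":[0,0,0],"turn":0},{"jaw":0.4,"travel":[0,0,0],"turn":0}]'
```

```text
time: 3.12
tool_pos: [0.4969, -0.0439, 0.0147]
orientation: [-3.14, 0.002, -2.986]
wrist_force: [0.1, -0.1, 1.3]
finger_gap: 0.604
finger_force: 0.0
time: 3.28
tool_pos: [0.4961, -0.0437, 0.0138]
orientation: [-3.141, 0.001, -2.987]
wrist_force: [1.2, -1.1, 0.2]
finger_gap: 0.601
finger_force: 0.0
```

```bash
python3 -m handwheel '[{"jaw":0.4,"travel":[-0.03,0.02,-0.11],"turn":0},{"jaw":0.4,"travel":[0,0,0],"turn":0},{"jaw":0.4,"travel":[0,0,0],"turn":0},{"jaw":0.4,"travel":[0,0,0],"turn":0},{"jaw":0.4,"travel":[0,0,0],"turn":0}]'
python3 -m handwheel '[{"jaw":0.8,"travel":[0,0,0],"turn":0},{"jaw":0.8,"travel":[0,0,0],"turn":0},{"jaw":0.8,"travel":[0,0,0],"turn":0},{"jaw":0.8,"travel":[0,0,0],"turn":0},{"jaw":0.8,"travel":[0,0,0],"turn":0}]' 40
```

```text
time: 3.7
tool_pos: [0.4946, -0.0428, 0.0088]
orientation: [3.142, -0.0, -2.987]
wrist_force: [-0.6, 0.4, -0.2]
finger_gap: 0.599
finger_force: 0.0
time: 4.12
tool_pos: [0.4949, -0.0429, 0.0091]
orientation: [-3.141, 0.0, -2.986]
wrist_force: [-0.4, 0.6, 1.9]
finger_gap: 0.241
finger_force: 39.4
```

```bash
python3 -m handwheel '[{"jaw":0.8,"travel":[0,0,0.4],"turn":0},{"jaw":0.8,"travel":[0,0,0.9],"turn":0},{"jaw":0.8,"travel":[0,0,1],"turn":0},{"jaw":0.8,"travel":[0,0,1],"turn":0},{"jaw":0.8,"travel":[0,-0.5,0.5],"turn":0}]'
python3 -m handwheel '[{"jaw":0.8,"travel":[0,-1,0],"turn":0},{"jaw":0.8,"travel":[0,-1,0],"turn":0},{"jaw":0.8,"travel":[0,-1,0],"turn":0},{"jaw":0.8,"travel":[0,-1,0],"turn":0},{"jaw":0.8,"travel":[0,-0.9,0],"turn":0}]'
python3 -m handwheel '[{"jaw":0.8,"travel":[0,-0.3,0],"turn":0},{"jaw":0.8,"travel":[0,0,0],"turn":0},{"jaw":0.8,"travel":[0,0,0],"turn":0},{"jaw":0.8,"travel":[0,0,0],"turn":0},{"jaw":0.8,"travel":[0,0,0],"turn":0}]'
python3 -m handwheel '[{"jaw":0.8,"travel":[0,0,0],"turn":0},{"jaw":0.8,"travel":[0,0,0],"turn":0},{"jaw":0.8,"travel":[0,0,0],"turn":0},{"jaw":0.8,"travel":[0,0,0],"turn":0},{"jaw":0.8,"travel":[0,0,0],"turn":0}]'
python3 - <<'E'
from h import *
s=ctrl.sense();print(s["tool_pos"],s["orientation"])
p,im=shot("wrist","pics/w3.png");np.save("w3.npy",[s["tool_pos"],p["xyz"],*p["rotation"]])
print("nest",proj(p,(.459,-.276,.044)),"knob",proj(p,(.408,-.2775,.076)),"pl",proj(p,(.445,-.318,.05)))
E
```

```text
time: 4.53
tool_pos: [0.4964, -0.0613, 0.1656]
orientation: [-3.14, 0.006, -2.984]
wrist_force: [1.4, 0.5, -0.1]
finger_gap: 0.241
finger_force: 39.4
time: 4.95
tool_pos: [0.494, -0.2609, 0.1606]
orientation: [3.142, -0.0, -2.987]
wrist_force: [1.4, -0.1, -1.1]
finger_gap: 0.242
finger_force: 39.4
time: 5.37
tool_pos: [0.4947, -0.269, 0.1606]
orientation: [3.141, -0.0, -2.985]
wrist_force: [0.3, -0.2, -1.5]
finger_gap: 0.242
finger_force: 39.4
time: 5.78
tool_pos: [0.4947, -0.2706, 0.161]
orientation: [-3.141, 0.0, -2.986]
wrist_force: [0.0, 0.5, -1.4]
finger_gap: 0.24
finger_force: 39.4
[ 0.4947007  -0.27059455  0.16098539] [-3.14147781e+00  8.36838336e-05 -2.98620233e+00]
nest (np.float64(282.38085167278604), np.float64(165.3214265871647)) knob (np.float64(290.9392750035446), np.float64(100.63329981579207)) pl (np.float64(235.6822112816506), np.float64(141.887898103491))
```

View pics/w3.png

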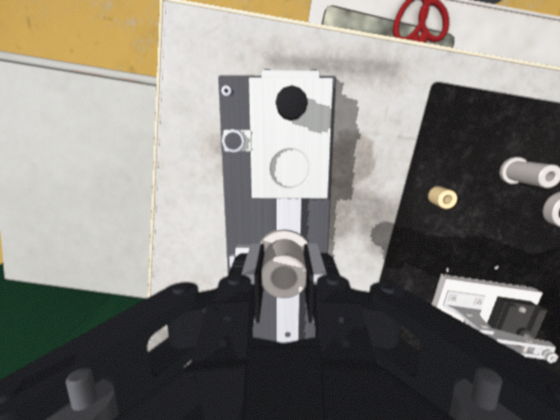

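The wrist view shows the pocket at (290,168), knob top (292,102) and plunger (236,140). The held bush's top face is at about (285,273) and its flange is out in front.

Run:
```python
from h import *
d=np.load("w3.npy",allow_pickle=True);t=d[0];p=cam("wrist");p["xyz"]=d[1];p["rotation"]=d[2:5]
g=cv2.imread("pics/w3.png",0);K=4
def circ(x0,y0,x1,y1,z,rmm,nm):
    c=cv2.resize(g[y0:y1,x0:x1],None,fx=K,fy=K,interpolation=cv2.INTER_CUBIC)
    P=ray(p,(x0+x1)/2,(y0+y1)/2,z);r=rmm/1e3*p["fx"]/np.linalg.norm(P-p["xyz"])*K
    cc=cv2.HoughCircles(cv2.GaussianBlur(c,(5,5),0),cv2.HOUGH_GRADIENT,1,8,param1=60,param2=8,minRadius=int(r*.85),maxRadius=int(r*1.15)+1)
    for u,v,rr in ([] if cc is None else cc[0][:3]):
        u,v=(u+.5)/K-.5+x0,(v+.5)/K-.5+y0;X=ray(p,u,v,z);print(nm,round(u,1),round(v,1),"r",rr/K,r/K,X.round(4),"from tcp mm",((X-t)*1e3).round(1))
circ(262,140,322,195,.044,17.3,"pocket")
circ(265,75,318,128,.076,12,"knob")
circ(215,120,255,160,.05,8,"plunger")
circ(255,245,315,300,t[2]+.019,11,"bushtop")
m=(g[65:205,215:345]>190).astype(np.uint8)
cs=max(cv2.findContours(m,cv2.RETR_EXTERNAL,cv2.CHAIN_APPROX_NONE)[0],key=cv2.contourArea)[:,0]+[215,65]
for side in(0,1):
    pts=[]
    for r in range(140,190,3): 
        xs=cs[cs[:,1]==r][:,0]; pts.append(ray(p,xs.max() if side else xs.min(),r,.044)[:2])
    pts=np.array(pts);k=np.polyfit(pts[:,0],pts[:,1],1);print("shuttle edge",side,np.degrees(np.arctan(k[0])).round(2),pts.mean(0).round(4))
```

```text
pocket 288.5 167.8 r 19.4 19.391278262488285 [ 0.4603 -0.2703  0.044 ] from tcp mm [ -34.4    0.3 -117. ]
pocket 290.8 169.0 r 21.825 19.391278262488285 [ 0.4611 -0.2682  0.044 ] from tcp mm [ -33.6    2.4 -117. ]
pocket 286.5 166.8 r 17.25 19.391278262488285 [ 0.4597 -0.2722  0.044 ] from tcp mm [ -35.    -1.6 -117. ]
knob 290.0 102.0 r 17.05 15.387586918759741 [ 0.409 -0.278  0.076] from tcp mm [-85.7  -7.4 -85. ]
knob 292.5 102.8 r 17.6 15.387586918759741 [ 0.4093 -0.2761  0.076 ] from tcp mm [-85.4  -5.5 -85. ]
knob 291.0 104.2 r 15.3 15.387586918759741 [ 0.4105 -0.2771  0.076 ] from tcp mm [-84.2  -6.5 -85. ]
plunger 232.5 140.5 r 8.45 9.128128361312289 [ 0.4443 -0.3208  0.05  ] from tcp mm [ -50.4  -50.2 -111. ]
plunger 233.0 142.5 r 9.5 9.128128361312289 [ 0.4459 -0.3202  0.05  ] from tcp mm [ -48.9  -49.6 -111. ]
plunger 234.8 140.0 r 10.35 9.128128361312289 [ 0.4436 -0.3189  0.05  ] from tcp mm [ -51.1  -48.4 -111. ]
bushtop 283.5 277.8 r 22.65 23.21186599032367 [ 0.4952 -0.2694  0.18  ] from tcp mm [ 0.5  1.2 19. ]
bushtop 283.8 273.2 r 24.575 23.21186599032367 [ 0.4929 -0.2696  0.18  ] from tcp mm [-1.8  1.  19. ]
bushtop 283.8 275.2 r 22.675 23.21186599032367 [ 0.4939 -0.2695  0.18  ] from tcp mm [-0.8  1.1 19. ]
shuttle edge 0 30.48 [ 0.4629 -0.3072]
shuttle edge 1 8.68 [ 0.4519 -0.2369]
```

```bash
python3 -m handwheel '[{"jaw":0.8,"travel":[-0.42,0,-0.5],"turn":0},{"jaw":0.8,"travel":[-0.42,-0.01,-0.6],"turn":0},{"jaw":0.8,"travel":[0,0,-0.6],"turn":0},{"jaw":0.8,"travel":[0,0,-0.5],"turn":0},{"jaw":0.8,"travel":[0,0,0],"turn":0}]'
python3 -m handwheel '[{"jaw":0.8,"travel":[0,0,0],"turn":0},{"jaw":0.8,"travel":[0,0,0],"turn":0},{"jaw":0.8,"travel":[0,0,0],"turn":0},{"jaw":0.8,"travel":[0,0,0],"turn":0},{"jaw":0.8,"travel":[0,0,0],"turn":0}]'
python3 -m handwheel '[{"jaw":0.8,"travel":[0,0,0],"turn":0},{"jaw":0.8,"travel":[0,0,0],"turn":0},{"jaw":0.8,"travel":[0,0,0],"turn":0},{"jaw":0.8,"travel":[0,0,0],"turn":0},{"jaw":0.8,"travel":[0,0,0],"turn":0}]'
python3 - <<'E'
from h import *
s=ctrl.sense();print(s["tool_pos"],s["orientation"])
p,im=shot("wrist","pics/w4.png");np.save("w4.npy",[s["tool_pos"],p["xyz"],*p["rotation"]])
E
```

```text
time: 6.25
tool_pos: [0.4581, -0.2688, 0.0686]
orientation: [3.135, -0.005, -2.987]
wrist_force: [-0.3, 1.2, -0.3]
finger_gap: 0.242
finger_force: 39.4
time: 6.67
tool_pos: [0.4618, -0.2718, 0.0741]
orientation: [-3.14, 0.001, -2.986]
wrist_force: [0.1, 0.0, -0.9]
finger_gap: 0.24
finger_force: 39.4
time: 7.08
tool_pos: [0.461, -0.2711, 0.0729]
orientation: [3.141, -0.0, -2.987]
wrist_force: [-0.4, 0.6, -0.7]
finger_gap: 0.235
finger_force: 39.4
[ 0.46099884 -0.27110299  0.07285494] [ 3.14147956e+00 -7.18856117e-05 -2.98650341e+00]
```

View pics/w4.png

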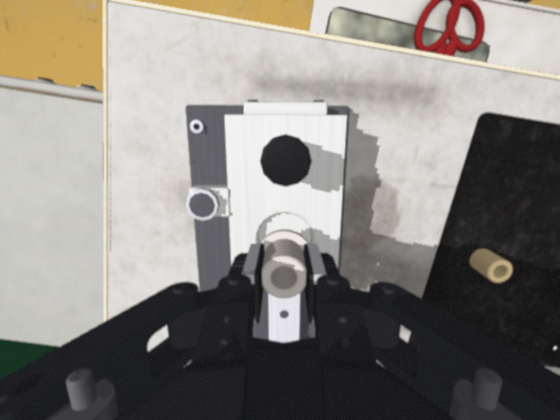

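The bush is lined up over the pocket: the pocket's rim arc runs from (257,237) over (283,213), centred near column 285, and the bush is at column 285. The knob top is at (285,160). I'll lower it slowly.

```bash
python3 -m handwheel '[{"jaw":0.8,"travel":[0,0,-0.15],"turn":0},{"jaw":0.8,"travel":[0,0,-0.15],"turn":0},{"jaw":0.8,"travel":[0,0,-0.15],"turn":0},{"jaw":0.8,"travel":[0,0,0],"turn":0},{"jaw":0.8,"travel":[0,0,0],"turn":0}]'
python3 -m handwheel '[{"jaw":0.8,"travel":[0,0,-0.05],"turn":0},{"jaw":0.8,"travel":[0,0,-0.05],"turn":0},{"jaw":0.8,"travel":[0,0,-0.05],"turn":0},{"jaw":0.8,"travel":[0,0,0],"turn":0},{"jaw":0.8,"travel":[0,0,0],"turn":0}]'
python3 -m handwheel '[{"jaw":0.8,"travel":[0,0,0],"turn":0},{"jaw":0.8,"travel":[0,0,0],"turn":0},{"jaw":0.8,"travel":[0,0,0],"turn":0},{"jaw":0.8,"travel":[0,0,0],"turn":0},{"jaw":0.8,"travel":[0,0,0],"turn":0}]'
```

```text
time: 7.55
tool_pos: [0.4605, -0.2707, 0.054]
orientation: [3.14, -0.001, -2.987]
wrist_force: [0.2, 0.0, -1.0]
finger_gap: 0.237
finger_force: 39.4
time: 7.97
tool_pos: [0.461, -0.2711, 0.0488]
orientation: [3.141, -0.0, -2.986]
wrist_force: [-0.1, 1.0, -0.7]
finger_gap: 0.237
finger_force: 39.4
time: 8.38
tool_pos: [0.461, -0.2712, 0.0489]
orientation: [-3.142, 0.0, -2.987]
wrist_force: [-0.2, 0.2, 0.0]
finger_gap: 0.244
finger_force: 39.4
```

No contact force, and it's already below the rim-contact height (0.053), so the bush is inside the pocket. I'll lower it the last 2 mm and release.

```bash
python3 -m handwheel '[{"jaw":0.8,"travel":[0,0,-0.03],"turn":0},{"jaw":0.8,"travel":[0,0,-0.02],"turn":0},{"jaw":0.8,"travel":[0,0,0],"turn":0},{"jaw":0.8,"travel":[0,0,0],"turn":0},{"jaw":0.8,"travel":[0,0,0],"turn":0}]'
python3 -m handwheel '[{"jaw":0.5,"travel":[0,0,0],"turn":0},{"jaw":0.5,"travel":[0,0,0],"turn":0},{"jaw":0.5,"travel":[0,0,0],"turn":0},{"jaw":0.5,"travel":[0,0,0],"turn":0},{"jaw":0.5,"travel":[0,0,0],"turn":0}]'
python3 -m handwheel '[{"jaw":0.5,"travel":[0,0,0.2],"turn":0},{"jaw":0.5,"travel":[0,0,0.5],"turn":0},{"jaw":0.5,"travel":[0,0,1],"turn":0},{"jaw":0.5,"travel":[0,0,1],"turn":0},{"jaw":0.5,"travel":[0,0,0],"turn":0}]'
python3 -m handwheel '[{"jaw":0.5,"travel":[0.2,0,0],"turn":0},{"jaw":0.5,"travel":[0.2,0,0],"turn":0},{"jaw":0.5,"travel":[0,0,0],"turn":0},{"jaw":0.5,"travel":[0,0,0],"turn":0},{"jaw":0.5,"travel":[0,0,0],"turn":0}]'
python3 -m handwheel '[{"jaw":0.5,"travel":[0,0,0],"turn":0},{"jaw":0.5,"travel":[0,0,0],"turn":0},{"jaw":0.5,"travel":[0,0,0],"turn":0},{"jaw":0.5,"travel":[0,0,0],"turn":0},{"jaw":0.5,"travel":[0,0,0],"turn":0}]'
python3 - <<'E'
from h import *
s=ctrl.sense();p,im=shot("wrist","pics/w5.png");np.save("w5.npy",[s["tool_pos"],p["xyz"],*p["rotation"]])
print("bush top exp",proj(p,(.461,-.271,.066)),"nest",proj(p,(.461,-.271,.044)))
E
```

```text
time: 8.8
tool_pos: [0.4612, -0.2712, 0.0471]
orientation: [-3.141, 0.0, -2.987]
wrist_force: [-1.0, 0.3, 2.7]
finger_gap: 0.242
finger_force: 39.7
time: 9.22
tool_pos: [0.4609, -0.2712, 0.0468]
orientation: [3.141, -0.0, -2.987]
wrist_force: [-0.7, -0.0, 0.4]
finger_gap: 0.497
finger_force: 0.0
time: 9.63
tool_pos: [0.4652, -0.2749, 0.1645]
orientation: [-3.129, 0.01, -2.986]
wrist_force: [0.9, -0.5, 0.5]
finger_gap: 0.496
finger_force: 0.0
time: 10.05
tool_pos: [0.4764, -0.2705, 0.1533]
orientation: [3.139, -0.002, -2.986]
wrist_force: [-0.5, -0.1, -0.3]
finger_gap: 0.497
finger_force: 0.0
time: 10.47
tool_pos: [0.477, -0.2712, 0.1549]
orientation: [-3.142, -0.0, -2.987]
wrist_force: [-0.8, 0.3, 0.3]
finger_gap: 0.5
finger_force: 0.0
bush top exp (np.float64(285.3834011456282), np.float64(194.63641272081293)) nest (np.float64(285.21676306336303), np.float64(189.39364356271102))
```

View pics/w5.png

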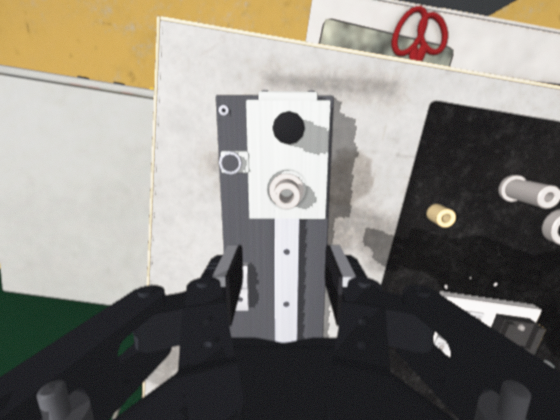

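The bush stands seated in the pocket: top hole at (287,192), as predicted, and the flange is concentric with the rim. Next I need a look ahead over the rail, to measure notch against plunger in one picture.

```bash
python3 -m handwheel '[{"jaw":0.5,"travel":[0.7,0,0.2],"turn":0},{"jaw":0.5,"travel":[0.7,0,0.2],"turn":0},{"jaw":0.5,"travel":[0.7,0,0.2],"turn":0},{"jaw":0.5,"travel":[0.6,0,0.2],"turn":0},{"jaw":0.5,"travel":[0,0,0],"turn":0}]' >/dev/null
python3 -m handwheel '[{"jaw":0.5,"travel":[0,0,0],"turn":0},{"jaw":0.5,"travel":[0,0,0],"turn":0},{"jaw":0.5,"travel":[0,0,0],"turn":0},{"jaw":0.5,"travel":[0,0,0],"turn":0},{"jaw":0.5,"travel":[0,0,0],"turn":0}]'
python3 -m handwheel '[{"jaw":0.5,"travel":[0,0,0],"turn":0},{"jaw":0.5,"travel":[0,0,0],"turn":0},{"jaw":0.5,"travel":[0,0,0],"turn":0}]' > /dev/null
python3 - <<'E'
from h import *
s=ctrl.sense();p,im=shot("wrist","pics/w6.png");np.save("w6.npy",[s["tool_pos"],p["xyz"],*p["rotation"]])
u,v=map(int,proj(p,(.575,-.305,.024)));u1,v1=map(int,proj(p,(.43,-.275,.06)));x0=min(u,u1)-60;print(u,v,u1,v1)
y0=max(0,v1-20);c=im[y0:v+60,max(0,x0):max(u,u1)+60,::-1];print("crop origin",max(0,x0),y0,c.shape)
cv2.imwrite("pics/w6c.png",cv2.resize(c,None,fx=3,fy=3,interpolation=cv2.INTER_CUBIC)[:600,:800])
E
```

```text
time: 11.35
tool_pos: [0.5842, -0.2712, 0.1866]
orientation: [3.141, -0.001, -2.987]
wrist_force: [0.8, -0.3, 0.4]
finger_gap: 0.5
finger_force: 0.0
252 180 306 18
crop origin 192 0 (240, 174, 3)
```

View pics/w6c.png

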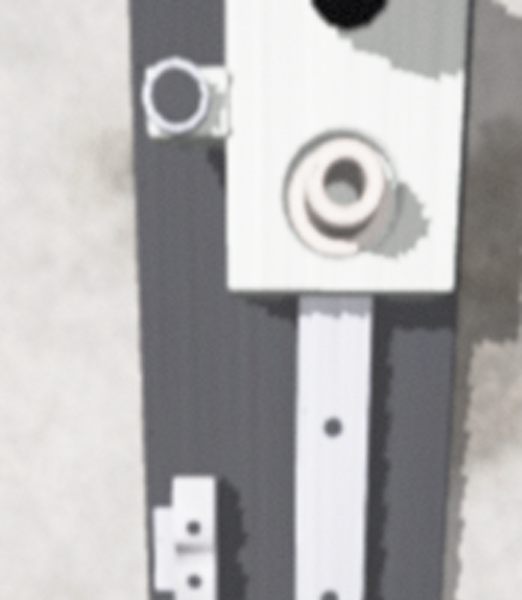

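The crop (origin (192,0), scale 3) shows the plunger top at (176,95), i.e. px (250.7,31.7). The V notch line is at (193,549), i.e. px (256.3,183), and the seated bush is concentric with the pocket.

Run:
```python
from h import *
def L(n):
    d=np.load(n);p=cam("wrist");p["xyz"]=d[1];p["rotation"]=d[2:5];return p
a,b,c=L("w5.npy"),L("w6.npy"),L("w3.npy")
pl=tri(a,(230.5,162.5),b,(250.7,31.7));print("plunger tri",pl,tri(c,(235,141),b,(250.7,31.7)))
N=ray(b,256.3,183,.024);print("notch",N)
f=lambda u,v,z:ray(b,192+u/3,v/3,z)
ys=[]
for A,B,z in(((299,310),(296,590),.02),((371,310),(364,590),.02),((131,10),(147,570),.01),((226,10),(228,290),.044),((468,10),(455,290),.044)):
    d=f(*B,z)-f(*A,z);ys.append(np.degrees(np.arctan2(d[1],d[0])));print("yaw",ys[-1].round(2))
for y in (8,8.6,9.2):
    e=np.array([np.cos(np.radians(y)),np.sin(np.radians(y)),0]);n=np.array([-e[1],e[0],0])
    nest=np.array([.461,-.271,.044]);K=ray(a,288.5,127.5,.076)
    print(y,"travel via plunger",(N-pl)@e,"via nest",(N-nest)@e+.024,"lateral",(N-pl)@n,"knob from nest",(nest-.052*e).round(4),"knob seen",K.round(4),"move",((N-nest)@e+.024)*e*1e3)
q=cam("top");print("top: notch",ray(q,170+541/3,110+202/3,.024),"pl",ray(q,170+583/3,110+398/3,pl[2]))
```

```text
plunger tri [ 0.44422349 -0.32005553  0.0505436 ] [ 0.44430756 -0.3193238   0.05066315]
notch [ 0.57683429 -0.30027826  0.024     ]
yaw 8.64
yaw 8.99
yaw 8.32
yaw 8.52
yaw 9.09
8 travel via plunger 0.13407270891431838 via nest 0.1346322543654185 lateral 0.001128936986250162 knob from nest [ 0.4095 -0.2782  0.044 ] knob seen [ 0.4093 -0.2769  0.076 ] move [133.32202252  18.73718833   0.        ]
8.6 travel via plunger 0.13407717960702195 via nest 0.13415376063526283 lateral -0.0002751053777120973 knob from nest [ 0.4096 -0.2788  0.044 ] knob seen [ 0.4093 -0.2769  0.076 ] move [132.64538687  20.06072867   0.        ]
9.2 travel via plunger 0.13406694722606913 via nest 0.13366318730393348 lateral -0.0016791175732695305 knob from nest [ 0.4097 -0.2793  0.044 ] knob seen [ 0.4093 -0.2769  0.076 ] move [131.94377949  21.37022914   0.        ]
top: notch [ 0.57416687 -0.30028154  0.024     ] pl [ 0.44214322 -0.32081899  0.0505436 ]
```

```bash
python3 -m handwheel '[{"jaw":0.5,"travel":[-0.87,-0.03,0],"turn":0},{"jaw":0.5,"travel":[-0.87,-0.04,0],"turn":0},{"jaw":0.5,"travel":[-0.87,-0.04,0],"turn":0},{"jaw":0.5,"travel":[-0.87,-0.04,0],"turn":0},{"jaw":0.5,"travel":[-0.88,-0.04,0],"turn":0}]' >/dev/null
python3 -m handwheel '[{"jaw":0.5,"travel":[0,0,-0.5],"turn":0},{"jaw":0.5,"travel":[0,0,-0.7],"turn":0},{"jaw":0.5,"travel":[0,0,-0.5],"turn":0},{"jaw":0.5,"travel":[0,0,-0.2],"turn":0},{"jaw":0.5,"travel":[0,0,0],"turn":0}]'
python3 -m handwheel '[{"jaw":0.5,"travel":[0,0,0],"turn":0},{"jaw":0.5,"travel":[0,0,0],"turn":0},{"jaw":0.5,"travel":[0,0,0],"turn":0},{"jaw":0.5,"travel":[0,0,0],"turn":0},{"jaw":0.5,"travel":[0,0,0],"turn":0}]'
python3 -m handwheel '[{"jaw":0.5,"travel":[0,0,0],"turn":0},{"jaw":0.5,"travel":[0,0,0],"turn":0},{"jaw":0.5,"travel":[0,0,0],"turn":0},{"jaw":0.5,"travel":[0,0,0],"turn":0},{"jaw":0.5,"travel":[0,0,0],"turn":0}]'
```

```text
time: 12.48
tool_pos: [0.4095, -0.2775, 0.1089]
orientation: [3.138, -0.002, -2.987]
wrist_force: [-0.6, 0.3, 0.2]
finger_gap: 0.501
finger_force: 0.0
time: 12.9
tool_pos: [0.4111, -0.2792, 0.1118]
orientation: [-3.14, 0.001, -2.986]
wrist_force: [-0.5, 0.3, -0.4]
finger_gap: 0.503
finger_force: 0.0
time: 13.32
tool_pos: [0.4106, -0.2788, 0.1109]
orientation: [3.142, -0.0, -2.987]
wrist_force: [0.1, 0.1, -0.5]
finger_gap: 0.503
finger_force: 0.0
```

```bash
python3 -m handwheel '[{"jaw":0.5,"travel":[-0.02,0,-0.3],"turn":0},{"jaw":0.5,"travel":[0,0,-0.5],"turn":0},{"jaw":0.5,"travel":[0,0,-0.4],"turn":0},{"jaw":0.5,"travel":[0,0,-0.2],"turn":0},{"jaw":0.5,"travel":[0,0,0],"turn":0}]'
python3 -m handwheel '[{"jaw":0.5,"travel":[0,0,0],"turn":0},{"jaw":0.5,"travel":[0,0,0],"turn":0},{"jaw":0.5,"travel":[0,0,0],"turn":0},{"jaw":0.5,"travel":[0,0,0],"turn":0},{"jaw":0.5,"travel":[0,0,0],"turn":0}]'
python3 -m handwheel '[{"jaw":0.8,"travel":[0,0,0],"turn":0},{"jaw":0.8,"travel":[0,0,0],"turn":0},{"jaw":0.8,"travel":[0,0,0],"turn":0},{"jaw":0.8,"travel":[0,0,0],"turn":0},{"jaw":0.8,"travel":[0,0,0],"turn":0}]' 30
python3 -m handwheel '[{"jaw":0.8,"travel":[0,0,0],"turn":0},{"jaw":0.8,"travel":[0,0,0],"turn":0},{"jaw":0.8,"travel":[0,0,0],"turn":0}]'
```

```text
time: 13.73
tool_pos: [0.4086, -0.2775, 0.0529]
orientation: [3.138, -0.002, -2.987]
wrist_force: [-0.8, 0.1, -0.9]
finger_gap: 0.498
finger_force: 0.0
time: 14.15
tool_pos: [0.4102, -0.2792, 0.0556]
orientation: [-3.14, 0.001, -2.986]
wrist_force: [0.5, -0.2, 0.3]
finger_gap: 0.504
finger_force: 0.0
time: 14.57
tool_pos: [0.4099, -0.2783, 0.0553]
orientation: [3.141, 0.0, -2.987]
wrist_force: [-0.3, 3.0, 6.2]
finger_gap: 0.268
finger_force: 29.5
time: 14.82
tool_pos: [0.4099, -0.2783, 0.0553]
orientation: [3.141, 0.0, -2.987]
wrist_force: [0.4, 2.4, 5.3]
finger_gap: 0.27
finger_force: 29.5
```

Knob gripped. I'll slide the first 90 mm gently along the rail.

```bash
python3 -m handwheel '[{"jaw":0.8,"travel":[0.1,0.015,0],"turn":0},{"jaw":0.8,"travel":[0.2,0.03,0],"turn":0},{"jaw":0.8,"travel":[0.25,0.04,0],"turn":0},{"jaw":0.8,"travel":[0.25,0.04,0],"turn":0},{"jaw":0.8,"travel":[0.25,0.035,0],"turn":0}]'
python3 -m handwheel '[{"jaw":0.8,"travel":[0.25,0.04,0],"turn":0},{"jaw":0.8,"travel":[0.25,0.04,0],"turn":0},{"jaw":0.8,"travel":[0.25,0.04,0],"turn":0},{"jaw":0.8,"travel":[0.25,0.035,0],"turn":0},{"jaw":0.8,"travel":[0.15,0.025,0],"turn":0}]'
python3 -m handwheel '[{"jaw":0.8,"travel":[0,0,0],"turn":0},{"jaw":0.8,"travel":[0,0,0],"turn":0},{"jaw":0.8,"travel":[0,0,0],"turn":0},{"jaw":0.8,"travel":[0,0,0],"turn":0},{"jaw":0.8,"travel":[0,0,0],"turn":0}]'
```

```text
time: 15.23
tool_pos: [0.4522, -0.2719, 0.0553]
orientation: [3.141, -0.0, -2.987]
wrist_force: [-1.2, 3.4, 6.2]
finger_gap: 0.268
finger_force: 29.6
time: 15.65
tool_pos: [0.4988, -0.2649, 0.0553]
orientation: [3.142, 0.0, -2.986]
wrist_force: [-1.9, 2.1, 5.5]
finger_gap: 0.268
finger_force: 29.9
time: 16.07
tool_pos: [0.4979, -0.265, 0.0554]
orientation: [3.141, 0.001, -2.987]
wrist_force: [0.0, 3.7, 5.5]
finger_gap: 0.269
finger_force: 30.4
```

```bash
python3 -m handwheel '[{"jaw":0.8,"travel":[0.12,0.02,0],"turn":0},{"jaw":0.8,"travel":[0.12,0.02,0],"turn":0},{"jaw":0.8,"travel":[0.12,0.015,0],"turn":0},{"jaw":0.8,"travel":[0.12,0.02,0],"turn":0},{"jaw":0.8,"travel":[0.12,0.015,0],"turn":0}]'
python3 -m handwheel '[{"jaw":0.8,"travel":[0.08,0.01,0],"turn":0},{"jaw":0.8,"travel":[0.08,0.015,0],"turn":0},{"jaw":0.8,"travel":[0.08,0.01,0],"turn":0},{"jaw":0.8,"travel":[0,0,0],"turn":0},{"jaw":0.8,"travel":[0,0,0],"turn":0}]'
python3 -m handwheel '[{"jaw":0.8,"travel":[0.06,0.01,0],"turn":0},{"jaw":0.8,"travel":[0,0,0],"turn":0},{"jaw":0.8,"travel":[0,0,0],"turn":0}]'
python3 -m handwheel '[{"jaw":0.8,"travel":[0.06,0.01,0],"turn":0},{"jaw":0.8,"travel":[0,0,0],"turn":0},{"jaw":0.8,"travel":[0,0,0],"turn":0}]'
```

```text
time: 16.48
tool_pos: [0.5217, -0.2614, 0.0554]
orientation: [3.141, -0.0, -2.987]
wrist_force: [-4.4, 3.6, 8.6]
finger_gap: 0.271
finger_force: 30.7
time: 16.9
tool_pos: [0.5314, -0.26, 0.0554]
orientation: [3.141, 0.0, -2.987]
wrist_force: [-0.3, 3.7, 5.7]
finger_gap: 0.271
finger_force: 30.5
time: 17.15
tool_pos: [0.534, -0.2596, 0.0554]
orientation: [3.141, 0.001, -2.987]
wrist_force: [0.9, 3.3, 4.8]
finger_gap: 0.27
finger_force: 30.4
time: 17.4
tool_pos: [0.5364, -0.2592, 0.0554]
orientation: [3.141, 0.001, -2.987]
wrist_force: [1.0, 3.7, 5.4]
finger_gap: 0.268
finger_force: 30.4
```

```bash
for i in 1; do :; done
python3 -m handwheel '[{"jaw":0.8,"travel":[0.04,0.005,0],"turn":0},{"jaw":0.8,"travel":[0,0,0],"turn":0},{"jaw":0.8,"travel":[0,0,0],"turn":0}]' | egrep "tool_pos|wrist"
python3 -m handwheel '[{"jaw":0.8,"travel":[0.04,0.006,0],"turn":0},{"jaw":0.8,"travel":[0,0,0],"turn":0},{"jaw":0.8,"travel":[0,0,0],"turn":0}]' | egrep "tool_pos|wrist"
python3 -m handwheel '[{"jaw":0.8,"travel":[0.03,0.005,0],"turn":0},{"jaw":0.8,"travel":[0,0,0],"turn":0},{"jaw":0.8,"travel":[0,0,0],"turn":0}]' | egrep "tool_pos|wrist"
```

```text
tool_pos: [0.5378, -0.259, 0.0554]
wrist_force: [-0.3, 4.8, 6.3]
tool_pos: [0.5398, -0.2587, 0.0554]
wrist_force: [1.2, 4.0, 4.3]
tool_pos: [0.5409, -0.2585, 0.0554]
wrist_force: [2.0, 3.1, 6.3]
```

```bash
python3 -m handwheel '[{"jaw":0.8,"travel":[0.03,0.005,0],"turn":0},{"jaw":0.8,"travel":[0,0,0],"turn":0},{"jaw":0.8,"travel":[0,0,0],"turn":0}]' | egrep "tool_pos|wrist"
python3 -m handwheel '[{"jaw":0.8,"travel":[0,0,0],"turn":0}]' | egrep "tool_pos|wrist"
python3 -m handwheel '[{"jaw":0.8,"travel":[0,0,0],"turn":0}]' | egrep "tool_pos|wrist"
python3 -m handwheel '[{"jaw":0.8,"travel":[0,0,0],"turn":0}]' | egrep "tool_pos|wrist"
python3 - <<'E'
from h import *
s=ctrl.sense();p,im=shot("wrist","pics/w7.png");q,im2=shot("side","pics/s7.png");t,im3=shot("top","pics/t7.png")
np.save("w7.npy",[s["tool_pos"],p["xyz"],*p["rotation"]])
a=cv2.resize(im[80:280,180:360,::-1],None,fx=2.9,fy=2.9,interpolation=cv2.INTER_CUBIC)
u,v=map(int,proj(q,(.577,-.29,.04)));b=cv2.resize(im2[v-50:v+50,max(0,u-45):u+45,::-1],(270,300),interpolation=cv2.INTER_CUBIC)
u,v=map(int,proj(t,(.577,-.29,.04)));c=cv2.resize(im3[v-45:v+55,u-45:u+45,::-1],(270,280),interpolation=cv2.INTER_CUBIC)
cv2.imwrite("pics/m7.png",np.hstack([a[:580],np.vstack([b,c])]))
print("notch",proj(p,(.5768,-.3003,.024)),"plunger if centred",proj(p,(.5768,-.3003,.0505)))
E
```

```text
tool_pos: [0.5423, -0.2583, 0.0554]
wrist_force: [1.4, 4.0, 4.0]
tool_pos: [0.5424, -0.2583, 0.0554]
wrist_force: [1.7, 4.2, 5.4]
tool_pos: [0.5423, -0.2583, 0.0554]
wrist_force: [2.3, 3.5, 5.5]
tool_pos: [0.5423, -0.2583, 0.0553]
wrist_force: [2.6, 4.2, 5.0]
notch (np.float64(210.40847732669386), np.float64(277.60884466353843)) plunger if centred (np.float64(199.21888095401206), np.float64(300.17540998800814))
```

View pics/m7.png

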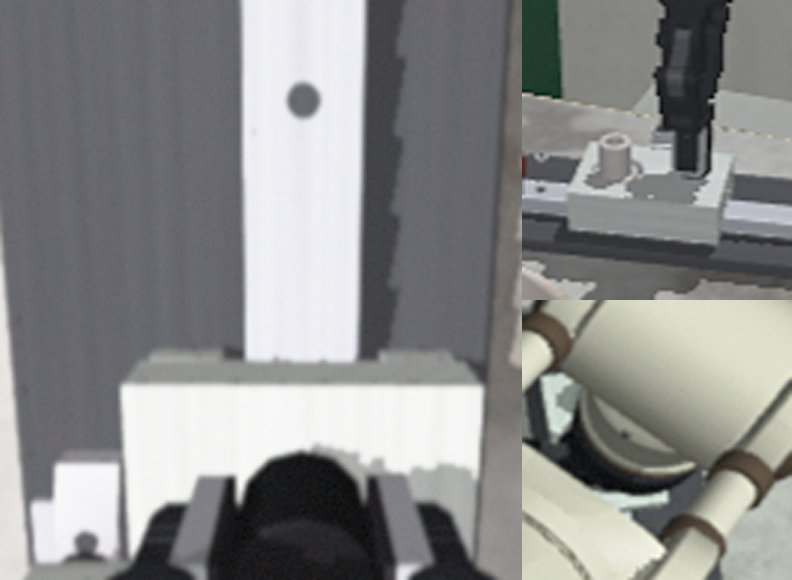

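The side view shows the bush still standing seated. The bar's near screw is visible at (86,543), but the notch itself is hidden under the shuttle. The force is still pulling forward at about +2 N, so the ball is on the first flank. I'll creep on until it changes sign.

```bash
python3 -m handwheel '[{"jaw":0.8,"travel":[0.02,0.003,0],"turn":0},{"jaw":0.8,"travel":[0,0,0],"turn":0},{"jaw":0.8,"travel":[0,0,0],"turn":0}]' | egrep "tool_pos|wrist"
python3 -m handwheel '[{"jaw":0.8,"travel":[0,0,0],"turn":0}]' | egrep "wrist"
python3 -m handwheel '[{"jaw":0.8,"travel":[0.02,0.003,0],"turn":0},{"jaw":0.8,"travel":[0,0,0],"turn":0},{"jaw":0.8,"travel":[0,0,0],"turn":0}]' | egrep "tool_pos|wrist"
python3 -m handwheel '[{"jaw":0.8,"travel":[0,0,0],"turn":0}]' | egrep "wrist"
```

```text
tool_pos: [0.5429, -0.2582, 0.0554]
wrist_force: [1.9, 4.2, 5.3]
wrist_force: [0.2, 4.4, 5.5]
tool_pos: [0.5436, -0.2581, 0.0554]
wrist_force: [0.9, 4.1, 5.1]
wrist_force: [2.1, 3.9, 5.1]
```

Near the middle now. I'll let go briefly so the V centres the shuttle, then pinch again across the rail.

```bash
python3 -m handwheel '[{"jaw":0.62,"travel":[0,0,0],"turn":0},{"jaw":0.62,"travel":[0,0,0],"turn":0},{"jaw":0.62,"travel":[0,0,0],"turn":0},{"jaw":0.62,"travel":[0,0,0],"turn":0},{"jaw":0.62,"travel":[0,0,0],"turn":0}]'
python3 -m handwheel '[{"jaw":0.62,"travel":[0,0,0],"turn":0},{"jaw":0.62,"travel":[0,0,0],"turn":0}]' | egrep "tool_pos|wrist"
python3 - <<'E'
from h import *
s=ctrl.sense();p,im=shot("wrist","pics/w8.png")
np.save("w8.npy",[s["tool_pos"],p["xyz"],*p["rotation"]])
# shuttle rear edge row -> base-x, before (w7) and after (w8)
for n in("7","8"):
    d=np.load(f"w{n}.npy");p["xyz"]=d[1];p["rotation"]=d[2:5];g=cv2.imread(f"pics/w{n}.png",0)
    e=np.array([.9888,.1495,0]);r=[]
    for u in range(228,340,4):
        col=cv2.GaussianBlur(g,(1,3),0)[195:225,u].astype(float);r.append(195.5+np.argmax(np.diff(col)))
    v=np.median(r);X=ray(p,284,v,.044);print(n,v,X,X@e,"tcp",d[0]@e)
E
```

```text
time: 19.88
tool_pos: [0.5431, -0.2584, 0.0546]
orientation: [3.142, -0.0, -2.987]
wrist_force: [0.2, -0.1, -0.2]
finger_gap: 0.379
finger_force: 0.0
tool_pos: [0.5433, -0.2584, 0.0548]
wrist_force: [-0.0, -0.1, 0.7]
7 212.5 [ 0.52004368 -0.26039559  0.044     ] 0.475290046577621 tcp 0.49764343923148857
8 213.5 [ 0.52143582 -0.26038887  0.044     ] 0.4766676026177614 tcp 0.4986021114298296
```

```bash
python3 -m handwheel '[{"jaw":0.8,"travel":[0,0,0],"turn":0},{"jaw":0.8,"travel":[0,0,0],"turn":0},{"jaw":0.8,"travel":[0,0,0],"turn":0},{"jaw":0.8,"travel":[0,0,0],"turn":0},{"jaw":0.8,"travel":[0,0,0],"turn":0}]' 25
python3 -m handwheel '[{"jaw":0.8,"travel":[0.03,0.005,0],"turn":0},{"jaw":0.8,"travel":[0,0,0],"turn":0},{"jaw":0.8,"travel":[0,0,0],"turn":0}]' | egrep "tool_pos|wrist"
python3 -m handwheel '[{"jaw":0.8,"travel":[0,0,0],"turn":0}]' | egrep "wrist"
python3 -m handwheel '[{"jaw":0.8,"travel":[-0.03,-0.005,0],"turn":0},{"jaw":0.8,"travel":[0,0,0],"turn":0},{"jaw":0.8,"travel":[0,0,0],"turn":0}]' | egrep "tool_pos|wrist"
python3 -m handwheel '[{"jaw":0.8,"travel":[-0.03,-0.005,0],"turn":0},{"jaw":0.8,"travel":[0,0,0],"turn":0},{"jaw":0.8,"travel":[0,0,0],"turn":0}]' | egrep "tool_pos|wrist"
python3 -m handwheel '[{"jaw":0.8,"travel":[0,0,0],"turn":0}]' | egrep "wrist"
python3 -m handwheel '[{"jaw":0.8,"travel":[0.03,0.005,0],"turn":0},{"jaw":0.8,"travel":[0,0,0],"turn":0},{"jaw":0.8,"travel":[0,0,0],"turn":0}]' | egrep "tool_pos|wrist"
```

```text
time: 20.52
tool_pos: [0.5434, -0.2581, 0.055]
orientation: [3.141, -0.0, -2.987]
wrist_force: [-0.5, 1.9, 2.0]
finger_gap: 0.27
finger_force: 24.6
tool_pos: [0.5439, -0.2581, 0.055]
wrist_force: [-4.7, 1.7, 4.6]
wrist_force: [-5.2, 1.1, 4.3]
tool_pos: [0.5436, -0.2581, 0.055]
wrist_force: [-0.8, 2.6, 3.2]
tool_pos: [0.5432, -0.2582, 0.055]
wrist_force: [3.6, 3.1, -0.3]
wrist_force: [3.5, 3.8, 0.3]
tool_pos: [0.5434, -0.2581, 0.055]
wrist_force: [-0.2, 3.9, 3.3]
```

The detent is symmetric about this position: −5 N at +1 mm, +3.5 N at −1 mm, and about 0 here. I'll do a final settle and check by numbers that the bush hasn't shifted, then hand in.

```bash
python3 -m handwheel '[{"jaw":0.8,"travel":[0,0,0],"turn":0},{"jaw":0.8,"travel":[0,0,0],"turn":0},{"jaw":0.8,"travel":[0,0,0],"turn":0},{"jaw":0.8,"travel":[0,0,0],"turn":0},{"jaw":0.8,"travel":[0,0,0],"turn":0}]'
python3 - <<'E'
from h import *
q,im=shot("side","pics/s9.png");g=cv2.cvtColor(im,cv2.COLOR_RGB2GRAY);o=cv2.imread("pics/s7.png",0)
u,v=map(int,proj(q,(.594,-.25,.055)));T=o[v-14:v+14,u-12:u+12]
r=cv2.matchTemplate(g[v-24:v+24,u-22:u+22],T,cv2.TM_CCOEFF_NORMED);_,m,_,l=cv2.minMaxLoc(r);print("bush match",m,"shift px",l[0]-10,l[1]-10)
if m>.85 and max(abs(l[0]-10),abs(l[1]-10))<=2: print(ctrl.sign_off())
E
```

```text
time: 22.1
tool_pos: [0.5434, -0.2582, 0.055]
orientation: [3.141, -0.0, -2.987]
wrist_force: [-0.1, 4.3, 4.1]
finger_gap: 0.272
finger_force: 25.1
bush match 0.9536386728286743 shift px -1 0
the job is handed in; nothing more can be done
None
```

I handed the job in at about 22 s of the 56 s limit, with the short flanged bush seated in the pocket, the shuttle at rest in the V notch and the knob gripped at 25 N; sign-off gave no verdict.

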